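# Slide the board tray past the guard gate into its test bay

### The job

Press the gate's long paddle down with one fingertip and keep the gate held open while the other fingertip pushes the black board tray along the chute, under the gate, until its nose is fully home against the end stop; then let go so that the gate springs shut behind the tray. The tray must never touch the gate, nothing is to be lifted, and the battery pack, the meter and the jar are to be left alone.

Things in the scene. Friction and masses are not known exactly. Their poses are not given: they have to be found in the camera images.
- chute: Fixed straight chute, open on top: 430 x 100 mm floor plate 6 mm thick; two aluminium side walls, 74 mm clear between them, tops 34 mm above the bench, from x = -300 to 130 mm. Origin: bench level, centreline, in the plane of the gate blade. x = along the chute in the pushing direction, y = across it, z up. Gate and paddle hang on the -y side.
- stop (a point): Centre of the face of the black end stop block across the chute's end: 114 mm past the gate plane (chute x), 29 mm above the bench; block 82 mm wide, top 52 mm above the bench. The tray's nose comes to rest on it.
- hinge (a point): Point of the gate's hinge axis in the gate plane: chute y = -52 mm, 52 mm above the bench. The axis runs along the chute's x. The gate is a seesaw: a 4 mm aluminium blade at chute x = 0 hangs across the chute (shut: y = -34 to 28 mm, lower edge 20 mm above the bench), a long paddle lies on the outer side. Hinge brackets 60 mm high at x = -297 and 20 mm.
- gate (a joint): Gate angle in rad: 0 shut (at rest), 1.25 fully up. Pressing the paddle down swings the blade up; a light spring (2 to 4 N at the fingertip) shuts it when let go. The blade clears the tray from 0.6 rad up. A fingertip 26 to 40 mm outside the hinge axis (chute y = -78 to -92 mm), its lower end 40 mm above the bench, holds it near 0.95 rad.
- paddle (a point): Middle of the paddle's upper face, turning with the gate. Flat plate with a dark rubber strip, 235 mm along the chute (chute x = -284 to -50 mm) and 10 to 52 mm from the hinge axis. Shut, it slopes up 30 degrees away from the chute, outer edge 78 mm above the bench. A fingertip can slide along it through the whole push.
- tray: Loose black tray with a green circuit board, 0.2 to 0.45 kg, in the chute short of the gate. Origin: underside, middle of its body, 100 mm long (nose at +x 50 mm), 70 wide, 26 high (top 32 mm above the bench). A tail 16 mm wide, 8 high joins body and push plate; the shut blade passes over the tail. Home: origin at chute x = 64 mm, body past the gate, push plate 77 mm short of it.
- push_plate (a point): Centre of the rear face (the one to push, facing -x) of the tray's upright push plate: 6 mm thick, 56 mm wide, top 68 mm above the bench. The point is 141 mm behind the tray's origin and 31 mm above its underside.
- pack: Bystander: yellow and black battery pack, 75 x 58 x 59 mm, beside the chute. Origin: centre of its underside.
- meter: Bystander: grey hand meter lying flat, 125 x 64 x 34 mm, beyond the chute end. Origin: centre of its underside.
- jar: Bystander: small clear jar with a black cap, 44 mm diameter, 55 mm high, beside the chute on the paddle's side, beyond the gate. Origin: centre of its underside.
Mind the look-alikes: they are no part of the job. Of the things like the tray, leave any that is orange; of the rest the larger one is meant.

How it is judged:
By the outcome, as a careful person would: the job done as asked, in the order asked, and still so for the second after the job is handed in, with the robot touching nothing.
It also fails if it takes over 42 s, if anything falls off the work surface, if the arm or the gripper's body presses on something with over 40 N, if the wrist force passes 120 N, or if a joint passes its speed limit or range.

### The arm

A 7-joint arm with a two-finger parallel gripper is mounted at the origin on the work surface. World frame = base frame: x ahead of the robot, y to its left, z up, the work surface at z = 0. Lengths are in m, angles in degrees, forces in N, time in s.
With the tool pointing down it reaches from about 0.425 to 0.875 m from the base axis. Payload 4.7 kg.
Tool frame: the origin (TCP) lies at the very end of the fingers, on their centre line; the grasp point (between the pads) lies 19 mm behind it; z points along the fingers, y is the direction in which the jaws open and shut (so a half turn about z gives the same grasp; the last joint's range is limited). The gripper opens to 87 mm and grips with 3 to 60 N. Pads are 19 mm wide; open, the fingers measure 117 mm over their backs; the gripper's body (75 mm by 190 mm) begins 51 mm behind the grasp point.
Start: joints at [71.11, 18.392, -4.016, 83.108, 1.295, 78.541, -3.26], TCP at [0.219, -0.612, 0.223] pointing down, gripper open.
Joint ranges: [-163.93, 163.93], [-17.29, 119.83], [-79.2, 71.16], [3.27, 140.29], [-89.18, 269.18], [5.43, 117.66], [-154.24, 154.24]. Speed limits (degrees/s): [147.25, 147.25, 180, 180, 180, 180, 180].

### API

Orientations are given as [roll, pitch, yaw] about the fixed x, y, z axes, in that order (R = Rz(yaw) Ry(pitch) Rx(roll)).
In Python, from cell import * gives the robot as it stands.
- The arm moves only by the tool drive_tool, never from a script. Its argument "moves" is text: rows parted by semicolons, each of 5 numbers parted by spaces: the shift along the tool's x, y, z in m, then the turn about the tool's z in degrees, then the gripper's target within -1 to 1 (fully open at 1, half-way at 0, shut at -1). In form: x y z yaw fingers; .... A call has exactly 8 rows; each row is the pose to reach, as a shift and turn from the pose commanded when the call began, along the tool's axes at that moment; what a row does not reach only later rows make up. A row lasts 1/10 s, in which the tool goes at most 50 mm and 8.59 degrees, less where a joint would pass 70% of its speed; a pose out of reach is approached as far as the arm can. A call with a gripper value outside its range is refused whole. The fingers move at their own pace and stop on an object; "grip_force" is the grip in N (left out, the last holds). Time passes only in rows, so rows that repeat a pose let the fingers close, or fill a call up. It gives the time, the measured TCP pose, the force and the opening at its end, in the units of the state.
- get_obs(): the state, without advancing time (a new reading comes with each control period).
- read_camera(name): name is "side" or "top"; returns (picture, depth): 400x640x3 uint8, red, green, blue; 400x640 float32, m along the optical axis (not along the pixel's ray), 0 where there is no reading.
- calibration(name): a dict with "intrinsics" (3x3 intrinsics, pixels), "cam_to_world" (4x4, takes a point from camera to world coordinates). Camera axes: x right, y up, looking along -z (the intrinsics and any distortion apply to the point x, -y, -z); pixel columns grow to the right and rows downward; lengths in m; the calibration is good to about 2 mm. A picture is of the moment at which its call begins. calibration takes no time and is no camera call.
- sign_off(): hands the job in, once; it reports no verdict.
Trained networks look in the newest picture that a camera, given by its name, has taken for a name from the list of things; names that differ only in an ending like _2 or _b are one class to them, and where a whole thing is asked for, a point or a joint stands for the part that bears it (a point fixed in the world has none). Each returns a list of dicts, best first, with "conf" (0 to 1); they miss things now and then, are a little off and sometimes report something else, mostly with a low value. They report only what shows in the picture. A call takes as long as a camera call. They do not tell look-alikes from the thing itself.
- search_frame(camera, name): "uv" ([column, row] in pixels, amid what is visible of it).
- pinpoint(camera, name): "uv" ([column, row] in pixels: a listed point, or the origin of a listed thing).
The state is a dict: "time_s": time; "qpos": joint angles; "joint_velocities": joint speeds; "effort": joint torques, N m; "tool_pos": TCP position; "tool_rot": TCP orientation; "force": force on the tool from outside, world axes, zero at the start; "wrist_torque": the same for the moment, N m; "grip_width": finger opening in m.
Only numpy, scipy, OpenCV 4.12 (cv2) and the standard library are available. Lean on these libraries where they do the work, as an engineer would, in place of code of your own. Each camera call takes 0.05 s, during which the arm holds its last target. There are 200 camera calls.

## Working session

There is one attempt and no reset: what is moved stays moved. The work goes in short steps, Python scripts to look and compute and a tool call to move; the robot and the scene stay as the last step left them, time stands still between calls to the robot, and variables do not carry over. Pictures are saved under pics/ and viewed, about 8 in all and at most 12, crops included, and the job is handed in when it is done.

Besides the shell and the picture viewer there is one more tool, called after ">>>" as name(argument=value, ...) on one line, values as JSON. drive_tool: Moves the arm, as the interface text tells. Its arguments: {"type":"object","properties":{"moves":{"type":"string"},"grip_force":{"type":"number"}},"required":["moves"]}

```bash
mkdir -p pics; ls; cat > h.py <<'E'
from cell import *
import numpy as np, cv2
def w(cam,uv,depth=None,z=None):
    c=calibration(cam);K=np.array(c["intrinsics"]);T=np.array(c["cam_to_world"])
    r=np.array([(uv[0]-K[0,2])/K[0,0],-(uv[1]-K[1,2])/K[1,1],-1.])
    if depth is not None: p=r*depth
    else:
        d=T[:3,:3]@r; p=r*((z-T[2,3])/d[2])
    return T[:3,:3]@p+T[:3,3]
def px(cam,P):
    c=calibration(cam);K=np.array(c["intrinsics"]);T=np.array(c["cam_to_world"])
    p=T[:3,:3].T@(np.array(P)-T[:3,3]); return np.array([K[0,0]*p[0]/-p[2]+K[0,2],K[1,1]*-p[1]/-p[2]+K[1,2]])
E
python3 - <<'E'
from h import *
for c in ("top","side"):
    k=calibration(c); print({a:(np.round(b,3).tolist() if not isinstance(b,str) else b) for a,b in k.items()})
    im,d=read_camera(c); cv2.imwrite(f"pics/{c}0.png",im[:,:,::-1]); np.save(f"{c}0.npy",d)
    for n in ("chute","stop","hinge","gate","paddle","tray","push_plate","pack","meter","jar"):
        for r in pinpoint(c,n)[:3]:
            u=np.array(r["uv"]); i=np.clip(u.astype(int),0,[639,399]); dd=d[i[1],i[0]]
            print(c,n,u.round(1),round(r["conf"],2),w(c,u,dd).round(3))
print(get_obs())
E
```

```text
pics
{'intrinsics': [[396.541, 0.0, 307.059], [0.0, 396.541, 198.824], [0.0, 0.0, 1.0]], 'cam_to_world': [[-0.123, 0.971, -0.206, 0.366], [-0.992, -0.121, 0.024, 0.099], [-0.001, 0.207, 0.978, 1.037], [0.0, 0.0, 0.0, 1.0]]}
top chute [300.9 224.9] 0.71 [0.508 0.098 0.056]
top chute [319.1 274.8] 0.65 [0.381 0.069 0.058]
top chute [267.2 185.2] 0.62 [0.626 0.173 0.032]
top stop [252.3 225.2] 0.95 [0.523 0.219 0.052]
top hinge [299.6 202.5] 0.91 [0.565 0.094 0.058]
top hinge [303.2 226.8] 0.31 [0.51  0.093 0.004]Traceback (most recent call last):
  File "<stdin>", line 6, in <module>
ValueError: it knows: chute, hinge, jar, meter, pack, paddle, push_plate, stop, tray
```

```bash
python3 - <<'E'
from h import *
for c in ("top","side"):
    im,d=read_camera(c); cv2.imwrite(f"pics/{c}0.png",im[:,:,::-1]); np.save(f"{c}0.npy",d)
    for n in ("chute","stop","hinge","paddle","tray","push_plate","pack","meter","jar"):
        for r in pinpoint(c,n)[:3]:
            u=np.array(r["uv"]); i=np.clip(u.astype(int),0,[639,399]); dd=d[i[1],i[0]]
            print(c,n,u.round(1),round(r["conf"],2),w(c,u,dd).round(3))
k=calibration("side"); print({a:(np.round(b,3).tolist() if not isinstance(b,str) else b) for a,b in k.items()})
print(get_obs())
E
```

```text
top chute [300.6 227.2] 0.96 [0.502 0.099 0.056]
top stop [253.8 220.4] 0.92 [0.535 0.214 0.051]
top hinge [301.  202.7] 0.97 [0.564 0.091 0.056]
top paddle [369.4 193.5] 0.81 [ 0.563 -0.081  0.073]
top tray [333.4 226.6] 0.79 [0.499 0.015 0.019]
top tray [393.2 143.1] 0.69 [ 0.704 -0.177  0.019]
top tray [326.  151.4] 0.6 [0.706 0.006 0.011]
top push_plate [418.9  97. ] 0.95 [ 0.823 -0.266  0.03 ]
top push_plate [391.5 231. ] 0.56 [ 0.464 -0.121  0.066]
top push_plate [292.7 136.2] 0.55 [0.748 0.091 0.043]
top pack [319.5 274.8] 0.93 [0.381 0.068 0.058]
top meter [217.9 211.1] 0.97 [0.574 0.307 0.028]
top jar [257.1 221.8] 0.73 [0.538 0.211 0.005]
top jar [264.3 186.2] 0.56 [0.623 0.18  0.037]
side chute [330.1 234.9] 0.68 [0.519 0.108 0.003]
side stop [312.8 261.5] 0.67 [0.534 0.227 0.033]
side hinge [311.8 215.1] 0.74 [0.567 0.099 0.053]
side paddle [283.9 295.6] 0.73 [0.572 0.326 0.027]
side paddle [327.6 167.7] 0.61 [ 0.565 -0.075  0.072]
side tray [342.5 208.6] 0.82 [0.504 0.024 0.02 ]
side tray [289.7 156.1] 0.82 [ 0.708 -0.185  0.015]
side tray [272.8 199.4] 0.67 [0.698 0.016
[... 581 characters left out ...]
 0.0, 1.0]]}
{'time_s': 1.2, 'qpos': array([71.10995523, 18.39138523, -4.01644059, 83.10807981,  1.2947021 ,
       78.54167216, -3.25873112]), 'joint_velocities': array([-0.05875212,  0.02467515, -0.03859152,  0.03354429,  0.09068878,
        0.10591473, -0.00542946]), 'effort': array([ 1.79002732e-04, -4.91103494e+01, -4.03198795e-01, -3.12764704e+01,
       -6.38193777e-02,  3.38626828e-02,  6.77144826e-06]), 'tool_pos': array([ 0.21907075, -0.61198275,  0.22258804]), 'tool_rot': array([1.79996018e+02, 2.41043849e-03, 1.97003854e+01]), 'force': array([ 0.28575484,  0.20132214, -0.09297232]), 'wrist_torque': array([-0.04197555,  0.01004806,  0.02221501]), 'grip_width': 0.08688233952424547}
```

View pics/top0.png

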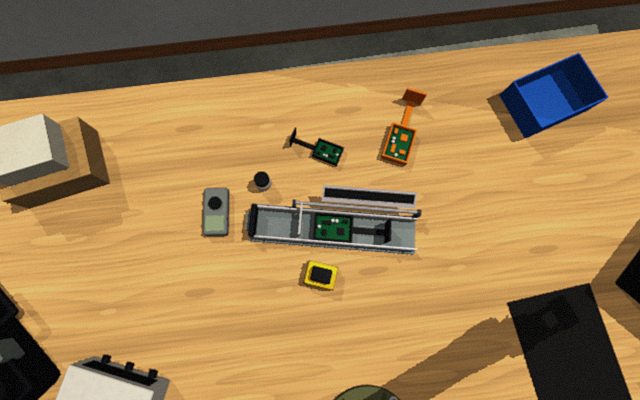

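View pics/side0.png

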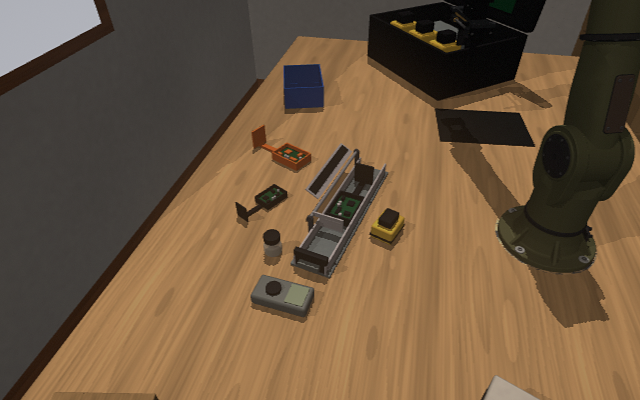

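The candidates for the tray in the top view are the black one in the chute (333,227), a small black one (326,151) and an orange one (400,143). The large black one in the chute fits. I'll confirm it in a crop and fit the chute axis.

```bash
python3 - <<'E'
from h import *
from scipy.optimize import minimize
d=np.load("top0.npy"); im=cv2.imread("pics/top0.png")
V,U=np.mgrid[170:270,230:440]; c="top"
P=np.array([w(c,(u,v),d[v,u]) for u,v in zip(U.ravel(),V.ravel())])
# side camera too
ds=np.load("side0.npy");V2,U2=np.mgrid[130:290,270:400]
Q=np.array([w("side",(u,v),ds[v,u]) for u,v in zip(U2.ravel(),V2.ravel())])
for nm,A in (("top",P),("side",Q)):
    p=np.array([0.513,0.095]);th=np.radians(84)
    for it in range(4):
        ex=np.array([np.cos(th),np.sin(th)]);ey=np.array([-ex[1],ex[0]])
        L=np.c_[(A[:,:2]-p)@ex,(A[:,:2]-p)@ey,A[:,2]]
        m=(abs(L[:,2]-.034)<.004)&(L[:,0]>-.29)&(L[:,0]<.11)
        a=L[m&(abs(L[:,1]-.039)<.008)];b=L[m&(abs(L[:,1]+.039)<.008)]
        if len(a)<5 or len(b)<5: print(nm,len(a),len(b));break
        fa=np.polyfit(a[:,0],a[:,1],1);fb=np.polyfit(b[:,0],b[:,1],1)
        th+=(fa[0]+fb[0])/2; p=p+ey*(fa[1]+fb[1])/2
    s=L[(abs(L[:,2]-.052)<.006)&(abs(L[:,1])<.035)&(L[:,0]>.08)&(L[:,0]<.17)]
    pl=L[(abs(L[:,2]-.066)<.01)&(abs(L[:,1])<.03)&(L[:,0]<-.1)&(L[:,0]>-.3)]
    bl=L[(L[:,2]>.042)&(abs(L[:,1])<.025)&(abs(L[:,0])<.04)]
    pd=L[(L[:,2]>.06)&(L[:,1]<-.06)&(L[:,1]>-.12)&(L[:,0]<0)]
    print(nm,p.round(4),np.degrees(th).round(2),len(a),len(b),"sep",fa[1]-fb[1],fa[0]-fb[0])
    for n,x in (("stop",s),("plate",pl),("blade",bl),("paddle",pd)):
        if len(x): print(n,len(x),np.percentile(x,[3,50,97],axis=0).round(4).tolist())
cv2.imwrite("pics/crop.png",cv2.resize(im[120:270,240:440],None,fx=4,fy=4,interpolation=cv2.INTER_CUBIC))
E
```

```text
Traceback (most recent call last):
  File "h.py", line 4, in w
    c=calibration(cam);K=np.array(c["intrinsics"]);T=np.array(c["cam_to_world"])
ValueError: time passes only in moves, steps and waits
```

```bash
sed -i 's/c=calibration(cam)/c=cal(cam)/' h.py; cat >> h.py <<'E'
import functools
cal=functools.lru_cache(None)(lambda c: calibration(c))
E
cat > fit.py <<'E'
from h import *
d=np.load("top0.npy"); im=cv2.imread("pics/top0.png")
V,U=np.mgrid[170:270,230:440]; c="top"
P=np.array([w(c,(u,v),d[v,u]) for u,v in zip(U.ravel(),V.ravel())])
ds=np.load("side0.npy");V2,U2=np.mgrid[130:290,270:400]
Q=np.array([w("side",(u,v),ds[v,u]) for u,v in zip(U2.ravel(),V2.ravel())])
for nm,A in (("top",P),("side",Q)):
    p=np.array([0.513,0.095]);th=np.radians(84)
    for it in range(4):
        ex=np.array([np.cos(th),np.sin(th)]);ey=np.array([-ex[1],ex[0]])
        L=np.c_[(A[:,:2]-p)@ex,(A[:,:2]-p)@ey,A[:,2]]
        m=(abs(L[:,2]-.034)<.004)&(L[:,0]>-.29)&(L[:,0]<.11)
        a=L[m&(abs(L[:,1]-.039)<.008)];b=L[m&(abs(L[:,1]+.039)<.008)]
        if len(a)<5 or len(b)<5: print(nm,len(a),len(b));break
        fa=np.polyfit(a[:,0],a[:,1],1);fb=np.polyfit(b[:,0],b[:,1],1)
        th+=(fa[0]+fb[0])/2; p=p+ey*(fa[1]+fb[1])/2
    s=L[(abs(L[:,2]-.052)<.006)&(abs(L[:,1])<.035)&(L[:,0]>.08)&(L[:,0]<.17)]
    pl=L[(abs(L[:,2]-.066)<.01)&(abs(L[:,1])<.03)&(L[:,0]<-.1)&(L[:,0]>-.3)]
    bl=L[(L[:,2]>.042)&(abs(L[:,1])<.025)&(abs(L[:,0])<.04)]
    pd=L[(L[:,2]>.06)&(L[:,1]<-.06)&(L[:,1]>-.12)&(L[:,0]<0)]
    print(nm,p.round(4),np.degrees(th).round(2),len(a),len(b),"sep",fa[1]-fb[1],fa[0]-fb[0])
    for n,x in (("stop",s),("plate",pl),("blade",bl),("paddle",pd)):
        if len(x): print(n,len(x),np.percentile(x,[3,50,97],axis=0).round(4).tolist())
cv2.imwrite("pics/crop.png",cv2.resize(im[120:270,240:440],None,fx=4,fy=4,interpolation=cv2.INTER_CUBIC))
E
python3 fit.py
```

```text
top [0.5138 0.0949] 78.24 306 291 sep 0.07601453861595783 -0.0021826326874119584
stop 159 [[0.1186, -0.0326, 0.0467], [0.1252, -0.0005, 0.0504], [0.1321, 0.0331, 0.0535]]
plate 72 [[-0.2211, -0.0256, 0.0575], [-0.2174, 0.0023, 0.0661], [-0.2151, 0.0265, 0.0703]]
blade 38 [[0.0026, -0.023, 0.05], [0.0043, -0.0015, 0.0574], [0.0064, 0.0235, 0.0602]]
paddle 1350 [[-0.2725, -0.0961, 0.0604], [-0.1615, -0.0807, 0.0703], [-0.0523, -0.0639, 0.0788]]
side [0.5156 0.0947] 78.32 240 221 sep 0.07636680593152771 1.2215942499938653e-05
stop 177 [[0.1224, -0.033, 0.0466], [0.1308, 0.0009, 0.0508], [0.1358, 0.0327, 0.0539]]
plate 84 [[-0.2193, -0.0254, 0.0567], [-0.2135, 0.001, 0.0633], [-0.21, 0.0271, 0.0686]]
blade 113 [[0.0042, -0.0228, 0.0425], [0.0085, 0.0003, 0.0527], [0.0107, 0.0232, 0.0589]]
paddle 791 [[-0.2687, -0.0955, 0.0606], [-0.1443, -0.0802, 0.0702], [-0.0462, -0.0645, 0.0782]]
```

View pics/crop.png

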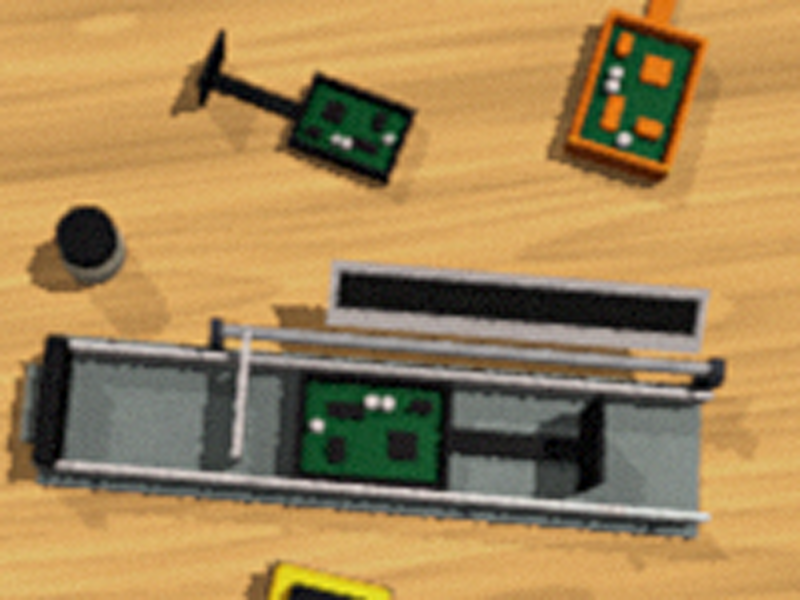

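The crop shows the large black tray in the chute with its board at about (375,430) and its push plate at about (592,450). The orange tray and the smaller black one lie outside the chute. The chute axis is at yaw 78.3°, the gate origin is near (0.516, 0.1005), and the plate face is at chute x ≈ -0.2255.

I'll move above the start point, with the TCP at chute (-0.25, -0.0425).

>>> drive_tool(moves="0.040 -0.031 0 -7 0.61;0.078 -0.062 0 -14 0.61;0.117 -0.092 0 -21 0.61;0.156 -0.123 0 -28 0.61;0.195 -0.153 0 -35 0.61;0.233 -0.184 0 -42 0.61;0.272 -0.214 0 -49 0.61;0.310 -0.244 0 -55 0.61", grip_force=20)

```text
time_s: 2.0
tool_pos: [0.4295, -0.276, 0.2229]
tool_rot: [179.9, 0.0, 75.0]
force: [0.5, -0.9, 0.4]
grip_width: 0.0701
```

```bash
cat > rel.py <<'E'
from h import *
import sys
O=np.array([0.516,0.1005]);th=np.radians(78.3)
def report(tx=None,ty=-.0425):
    o=get_obs();p=o["tool_pos"];yaw=o["tool_rot"][2]
    ex=np.array([np.cos(th),np.sin(th)]);ey=np.array([-ex[1],ex[0]])
    print("t",o["time_s"],"tcp",p.round(4),"rot",o["tool_rot"].round(2),"F",o["force"].round(2),"w",round(o["grip_width"],4))
    print("chute x,y",((p[:2]-O)@ex).round(4),((p[:2]-O)@ey).round(4),"Fx,Fy chute",(o["force"][:2]@ex).round(2),(o["force"][:2]@ey).round(2))
    if tx is not None:
        g=O+ex*tx+ey*ty-p[:2];y=np.radians(yaw)
        print("tool shift",(g@[np.cos(y),np.sin(y)]).round(4),(g@[np.sin(y),-np.cos(y)]).round(4),"turn",round(yaw-78.3,2))
if __name__=="__main__": report(*(float(a) for a in sys.argv[1:]))
E
python3 rel.py -0.25
```

```text
t 2.0 tcp [ 0.4295 -0.276   0.2229] rot [1.7995e+02 4.0000e-02 7.4970e+01] F [ 0.46 -0.93  0.42] w 0.0701
chute x,y -0.3862 0.0083 Fx,Fy chute -0.82 -0.64
tool shift 0.1389 0.0428 turn -3.33
```

>>> drive_tool(moves="0.035 0.010 0 -1 0.61;0.070 0.022 0 -2 0.61;0.105 0.032 0 -3 0.61;0.139 0.043 0.02 -3.4 0.61;0.139 0.043 0.05 -3.4 0.61;0.139 0.043 0.08 -3.4 0.61;0.139 0.043 0.11 -3.4 0.61;0.139 0.043 0.11 -3.4 0.61")

```text
time_s: 2.8
tool_pos: [0.5037, -0.1542, 0.1088]
tool_rot: [-179.6, -0.1, 78.1]
force: [-0.9, 0.4, -0.5]
grip_width: 0.0701
```

```bash
python3 rel.py -0.25; python3 - <<'E'
from h import *
a,_=read_camera("top");b,_=read_camera("side")
A=cv2.resize(a[150:280,240:440,::-1],None,fx=3,fy=3);B=cv2.resize(b[110:290,240:420,::-1],None,fx=2.2,fy=2.2)
c=np.zeros((600,800,3),np.uint8);cv2.imwrite("pics/a1.png",A);cv2.imwrite("pics/b1.png",cv2.resize(b[90:290,230:430,::-1],None,fx=3,fy=3))
E
```

```text
t 2.8 tcp [ 0.5037 -0.1542  0.1088] rot [-1.7956e+02 -8.0000e-02  7.8110e+01] F [-0.89  0.44 -0.46] w 0.0701
chute x,y -0.2519 -0.0396 Fx,Fy chute 0.25 0.96
tool shift 0.0019 0.0029 turn -0.19
```

View pics/b1.png

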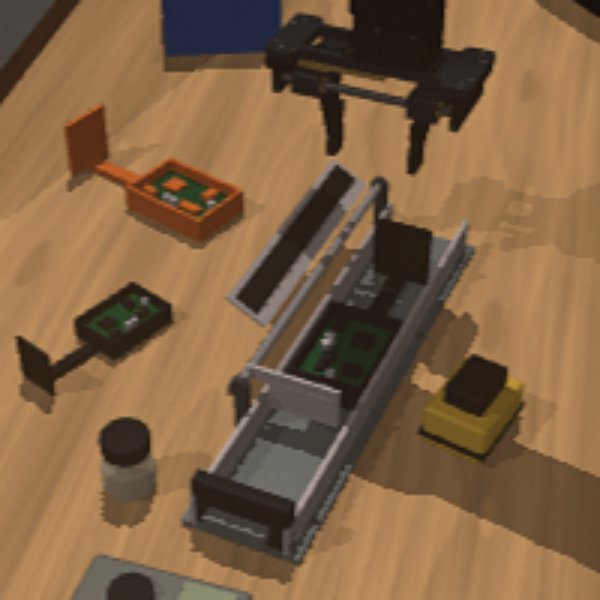

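The gripper hangs over the rear of the chute. The left finger (335,150) is in line with the paddle's end and the right finger (415,170) is behind the push plate (400,250). I'll press down.

>>> drive_tool(moves="0.002 0.003 0.01 0 0.61;0.002 0.003 0.02 0 0.61;0.002 0.003 0.03 0 0.61;0.002 0.003 0.04 0 0.61;0.002 0.003 0.05 0 0.61;0.002 0.003 0.06 0 0.61;0.002 0.003 0.069 0 0.61;0.002 0.003 0.069 0 0.61")

```text
time_s: 3.7
tool_pos: [0.5098, -0.1536, 0.0423]
tool_rot: [-179.9, -0.0, 78.1]
force: [1.8, -0.9, 2.0]
grip_width: 0.0701
```

```bash
python3 rel.py -0.25; python3 - <<'E'
from h import *
b,_=read_camera("side")
cv2.imwrite("pics/b2.png",cv2.resize(b[90:290,230:430,::-1],None,fx=3,fy=3))
E
```

```text
t 3.7 tcp [ 0.5098 -0.1536  0.0423] rot [-1.7994e+02 -2.0000e-02  7.8110e+01] F [ 1.82 -0.88  2.01] w 0.0701
chute x,y -0.2501 -0.0454 Fx,Fy chute -0.5 -1.96
tool shift 0.0001 -0.0029 turn -0.19
```

View pics/b2.png

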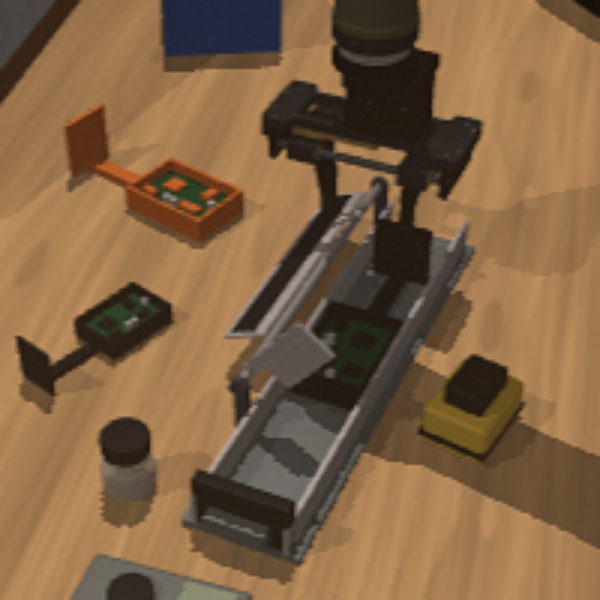

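The paddle is pressed. The blade (290,355) has swung up clear of the tray, and the right finger stands behind the push plate. I'll push now.

>>> drive_tool(moves="0.008 -0.001 0.001 0 0.61;0.016 -0.002 0.002 0 0.61;0.024 -0.002 0.002 0 0.61;0.033 -0.002 0.002 0 0.61;0.042 -0.002 0.002 0 0.61;0.051 -0.002 0.002 0 0.61;0.060 -0.002 0.002 0 0.61;0.068 -0.002 0.002 0 0.61")

```text
time_s: 4.55
tool_pos: [0.5224, -0.0859, 0.0416]
tool_rot: [-180.0, 0.0, 78.1]
force: [0.4, -5.0, 5.2]
grip_width: 0.0697
```

```bash
python3 rel.py -0.0865; python3 - <<'E'
from h import *
b,_=read_camera("side")
cv2.imwrite("pics/b3.png",cv2.resize(b[90:290,230:430,::-1],None,fx=3,fy=3))
E
```

```text
t 4.55 tcp [ 0.5224 -0.0859  0.0416] rot [-1.800e+02  1.000e-02  7.812e+01] F [ 0.36 -4.97  5.15] w 0.0697
chute x,y -0.1813 -0.0441 Fx,Fy chute -4.79 -1.37
tool shift 0.0948 -0.0019 turn -0.18
```

View pics/b3.png

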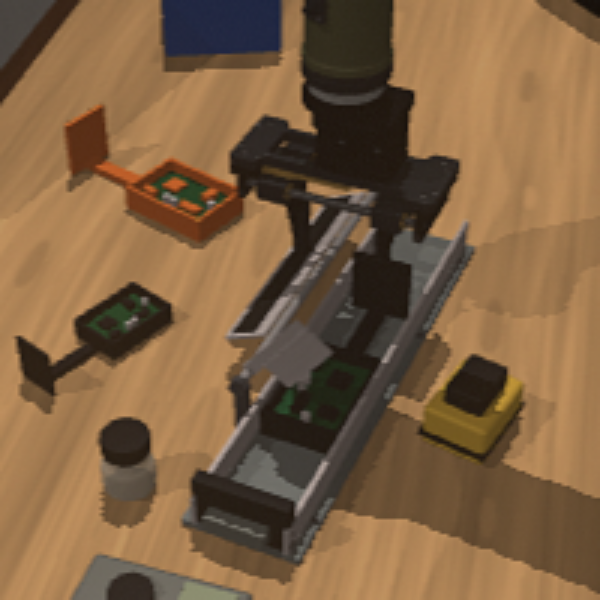

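The tray (320,400) is passing under the raised blade. It is straight in the chute, and the push force is about 5 N.

>>> drive_tool(moves="0.011 -0.001 0.001 0 0.61;0.022 -0.001 0.001 0 0.61;0.033 -0.001 0.001 0 0.61;0.044 -0.001 0.001 0 0.61;0.055 -0.001 0.001 0 0.61;0.066 -0.001 0.001 0 0.61;0.076 -0.001 0.001 0 0.61;0.084 -0.001 0.001 0 0.61")

```text
time_s: 5.4
tool_pos: [0.5385, -0.0031, 0.0404]
tool_rot: [-180.0, -0.0, 78.1]
force: [0.4, -3.7, 2.4]
grip_width: 0.0696
```

```bash
python3 rel.py -0.0865
```

```text
t 5.4 tcp [ 0.5385 -0.0031  0.0404] rot [-1.7997e+02 -1.0000e-02  7.8150e+01] F [ 0.37 -3.72  2.37] w 0.0696
chute x,y -0.0968 -0.0431 Fx,Fy chute -3.56 -1.12
tool shift 0.0103 -0.0006 turn -0.15
```

Next I'll creep toward the stop.

>>> drive_tool(moves="0.002 0 0 0 0.61;0.004 0 0 0 0.61;0.005 0 0 0 0.61;0.006 0 0 0 0.61;0.007 0 0 0 0.61;0.008 0 0 0 0.61;0.009 0 0 0 0.61;0.010 0 0 0 0.61")

```text
time_s: 6.2
tool_pos: [0.5407, 0.0054, 0.0405]
tool_rot: [180.0, 0.0, 78.1]
force: [0.3, -5.5, 3.8]
grip_width: 0.0702
```

```bash
python3 rel.py -0.0865
```

```text
t 6.2 tcp [0.5407 0.0054 0.0405] rot [1.80e+02 1.00e-02 7.81e+01] F [ 0.26 -5.45  3.78] w 0.0702
chute x,y -0.0881 -0.0435 Fx,Fy chute -5.29 -1.36
tool shift 0.0016 -0.001 turn -0.2
```

>>> drive_tool(moves="0.001 0 0 0 0.61;0.0015 0 0 0 0.61;0.002 0 0 0 0.61;0.0025 0 0 0 0.61;0.003 0 0 0 0.61;0.0035 0 0 0 0.61;0.004 0 0 0 0.61;0.004 0 0 0 0.61")

```text
time_s: 7.0
tool_pos: [0.5406, 0.0054, 0.0405]
tool_rot: [-179.9, 0.3, 78.1]
force: [-0.9, -11.0, 4.6]
grip_width: 0.0702
```

```bash
python3 rel.py -0.0865
```

```text
t 7.0 tcp [0.5406 0.0054 0.0405] rot [-179.94    0.33   78.05] F [ -0.87 -11.01   4.61] w 0.0702
chute x,y -0.0881 -0.0434 Fx,Fy chute -10.95 -1.38
tool shift 0.0016 -0.0009 turn -0.25
```

>>> drive_tool(moves="0.001 0 0 0 0.61;0.002 0 0 0 0.61;0.003 0 0 0 0.61;0.004 0 0 0 0.61;0.005 0 0 0 0.61;0.005 0 0 0 0.61;0.005 0 0 0 0.61;0.005 0 0 0 0.61")

```text
time_s: 7.8
tool_pos: [0.5406, 0.0054, 0.0404]
tool_rot: [-179.9, 0.7, 78.0]
force: [-4.4, -18.7, 9.1]
grip_width: 0.0704
```

```bash
python3 rel.py -0.0865;python3 - <<'E'
from h import *
b,_=read_camera("top")
cv2.imwrite("pics/b4.png",cv2.resize(b[170:270,230:430,::-1],None,fx=4,fy=4))
b,_=read_camera("side")
cv2.imwrite("pics/b5.png",cv2.resize(b[150:290,280:400,::-1],None,fx=4,fy=4))
E
```

```text
t 7.8 tcp [0.5406 0.0054 0.0404] rot [-179.85    0.72   77.98] F [ -4.44 -18.69   9.09] w 0.0704
chute x,y -0.0881 -0.0434 Fx,Fy chute -19.2 0.56
tool shift 0.0016 -0.0009 turn -0.32
```

View pics/b5.png

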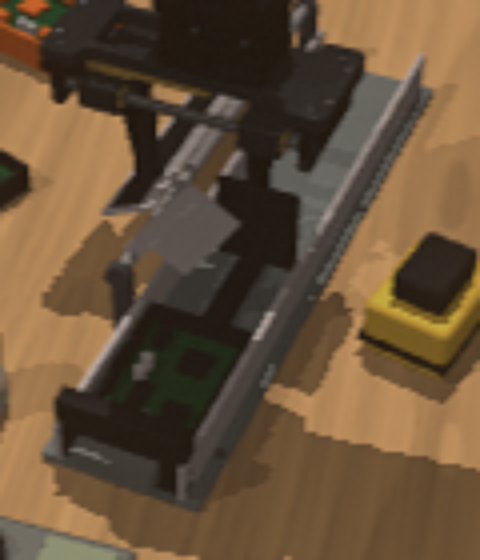

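The nose is home against the stop (125,420), with no further motion while the force rose to 19 N. I'll back off, then lift to let the gate shut.

>>> drive_tool(moves="-0.005 0 0 0 0.61;-0.010 0 0 0 0.61;-0.016 0 0 0 0.61;-0.022 0 0 0 0.61;-0.022 0 -0.01 0 0.61;-0.022 0 -0.02 0 0.61;-0.022 0 -0.03 0 0.61;-0.022 0 -0.04 0 0.61")

```text
time_s: 8.7
tool_pos: [0.5375, -0.0071, 0.0813]
tool_rot: [-180.0, 0.0, 78.1]
force: [-0.5, -0.1, -0.4]
grip_width: 0.0699
```

>>> drive_tool(moves="0 0 -0.02 0 0.61;0 0 -0.04 0 0.61;0 0 -0.06 0 0.61;0 0 -0.08 0 0.61;0 0 -0.1 0 0.61;-0.03 0 -0.11 0 0.61;-0.06 0 -0.11 0 0.61;-0.06 0 -0.11 0 0.61")

```text
time_s: 9.5
tool_pos: [0.5248, -0.0712, 0.1913]
tool_rot: [180.0, 0.2, 77.7]
force: [0.4, -0.5, 0.6]
grip_width: 0.0701
```

```bash
python3 rel.py; python3 - <<'E'
from h import *
O=np.array([0.516,0.1005]);th=np.radians(78.3);ex=np.array([np.cos(th),np.sin(th)]);ey=np.array([-ex[1],ex[0]])
b,d=read_camera("side")
for n in ("tray","push_plate"):
    for r in pinpoint("side",n)[:4]:
        p=w("side",r["uv"],z=.006 if n=="tray" else .037); print(n,r["conf"],((p[:2]-O)@ex).round(3),((p[:2]-O)@ey).round(3))
cv2.imwrite("pics/b6.png",cv2.resize(b[110:290,240:420,::-1],None,fx=3.3,fy=3.3))
E
```

```text
t 9.5 tcp [ 0.5248 -0.0712  0.1913] rot [179.96   0.18  77.72] F [ 0.42 -0.5   0.64] w 0.0701
chute x,y -0.1663 -0.0434 Fx,Fy chute -0.4 -0.51
tray 0.94 0.052 0.0
tray 0.67 -0.233 -0.242
tray 0.58 -0.047 -0.207
push_plate 0.92 -0.064 0.003
push_plate 0.87 0.059 -0.226
push_plate 0.73 -0.273 -0.383
```

View pics/b6.png

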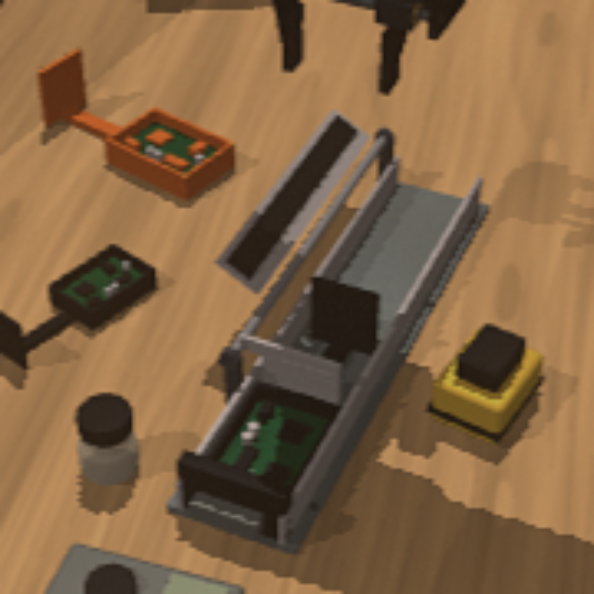

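The gate is shut behind the tray, the paddle is back up, and the bystanders are undisturbed. The network readings were inconsistent (tray at 52 mm, plate at -64 mm), so I'll check the plate-to-stop distance in depth. It should be 191 mm.

```bash
python3 - <<'E'
from h import *
for c,(u0,u1,v0,v1) in (("top",(230,440,170,270)),("side",(270,400,130,290))):
    _,d=read_camera(c)
    p=np.array([0.516,0.1005]);th=np.radians(78.3);ex=np.array([np.cos(th),np.sin(th)]);ey=np.array([-ex[1],ex[0]])
    A=np.array([w(c,(u,v),d[v,u]) for v in range(v0,v1) for u in range(u0,u1)])
    L=np.c_[(A[:,:2]-p)@ex,(A[:,:2]-p)@ey,A[:,2]]
    f=lambda z,dz,a,b:L[(abs(L[:,2]-z)<dz)&(abs(L[:,1])<.026)&(L[:,0]>a)&(L[:,0]<b)][:,0]
    for n,x in (("plate top",f(.066,.006,-.15,-.03)),("blade",f(.052,.01,-.02,.03)),("stop top",f(.052,.005,.09,.16)),("tray rim/board",f(.030,.006,.0,.12))):
        print(c,n,len(x),np.percentile(x,[3,50,97]).round(4) if len(x) else "")
E
```

```text
top plate top 51 [-0.0781 -0.0751 -0.0724]
top blade 38 [-0.0033 -0.0015  0.0006]
top stop top 112 [0.1125 0.1195 0.1258]
top tray rim/board 186 [0.0129 0.0688 0.1126]
side plate top 66 [-0.0741 -0.071  -0.0675]
side blade 122 [-0.0015  0.0025  0.0052]
side stop top 125 [0.1167 0.1246 0.1302]
side tray rim/board 247 [0.0016 0.0197 0.091 ]
```

```bash
python3 -c "
from cell import *
print(sign_off())"
```

```text
the job is handed in; nothing more can be done
None
```

The tray is home against the end stop, the gate has sprung shut behind it, and the job is handed in at about 10 s of the 42 s allowed. One fingertip held the paddle down with the TCP about 40 mm above the bench. The other pushed the large black tray about 148 mm until it stopped; the push force then rose to 19 N with no further movement. I then backed off and lifted clear.

**Last checks:**
- **Tray home:** depth readings put the push plate's rear face 190.6 mm (top camera) and 190.8 mm (side camera) from the stop face, against 191 mm nominal.
- **Gate and paddle:** the last picture shows the blade down behind the tray body and the paddle back up. During the push, the pictures showed the raised blade clear of the tray.
- **Other objects:** the pack, jar and both look-alike trays appear undisturbed. The meter was partly outside the last crop, but the arm never went near it.
- **Robot:** it was about 15 cm above the chute with no contact force.

**One disagreement:** the network's final points (tray at 52 mm, push plate at -64 mm along the chute) were about 12 mm off and did not agree with each other. I relied on the depth readings and the force instead.

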